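# Show which objective goes into which nosepiece port

### The arm

A 6-joint arm with a two-finger parallel gripper is mounted at the origin on the work surface. World frame = base frame: x ahead of the robot, y to its left, z up, the work surface at z = 0. Lengths are in m, angles in degrees, forces in N, time in s.
With the tool pointing down it reaches from about 0.325 to 0.85 m from the base axis. Payload 15.5 kg.
Tool frame: the origin (TCP) lies on the centre line of the jaws, within the pads' length; the fingertips stand 19 mm ahead of it and the grasp point (between the pads) is the TCP (robot.tips_ahead is the distance from the TCP to the fingertips, in m); z points along the fingers, y is the line along which they close (so a half turn about z gives the same grasp; the last joint's range is limited). The gripper opens to 91 mm and grips with 3 to 60 N. Pads are 32 mm wide; open, the fingers measure 118 mm over their backs; the gripper's body (76 mm by 178 mm) begins 60 mm behind the grasp point.
Start: joints at [-76.347, 28.281, 77.091, -0, 74.628, -5.472], TCP at [0.205, -0.591, 0.233] pointing down, gripper open.
Joint ranges: [-166.48, 166.48], [-47.26, 123.95], [12.59, 153.08], [-70.14, 250.14], [6.76, 159.57], [-176.63, 176.63]. Speed limits (degrees/s): [108.29, 108.29, 147.25, 172.46, 172.46, 172.46].

### API

Orientations are given as a 3x3 rotation matrix whose columns are the frame's x, y, z axes.
In Python, from rig import robot, imaging, ticket gives the robot as it stands.
- The arm moves only by the tool move_arm, never from a script. Its arguments are lists of equal length, an entry for each row: "dp": the shift along the world's x, y, z in cm, a list of three; "turn": the turn, a rotation vector about the world's x, y, z in degrees, a list of three; "grip": the opening, from 0 (shut) to 1 (fully open). A call has 1 to 10 rows; each row shifts and turns the commanded pose from where the row before left it; what a row does not reach is not made up. A row lasts 1/10 s, in which the tool goes at most 50 mm and 8.59 degrees, less where a joint would pass 70% of its speed; a pose out of reach is approached as far as the arm can. A call with a gripper value outside its range is refused whole. The fingers move at their own pace and stop on an object; the grip force is fixed at half the most. Time passes only in rows, so rows that do not move let the fingers close. It gives the time, the measured TCP pose, the force, the opening and the grip force at its end, in the units of the state.
- robot.state(): the state, without advancing time (a new reading comes with each control period).
- imaging.camera(name): name is "scene" or "top" or "wrist"; returns (picture, depth): 420x560x3 uint8, blue, green, red; 420x560 float32, m along the optical axis (not along the pixel's ray), 0 where there is no reading.
- imaging.camera_model(name): a dict with "fx", "fy", "cx", "cy" (pixels), "distortion" ([k1, k2, p1, p2, k3] as OpenCV has them; the pictures are not rectified), "extrinsics" (4x4, takes a point from world to camera coordinates); the wrist camera has in their place "hand_eye" (4x4, takes a point from camera to tool coordinates, whose origin is the TCP and whose axes are the flange's). Camera axes: x right, y down, z forward; pixel columns grow to the right and rows downward; lengths in m; the calibration is good to about 2 mm. A picture is of the moment at which its call begins: read the wrist's pose just before it. camera_model takes no time and is no camera call.
- ticket.hand_in(): hands the job in; it is judged then, once.
The state is a dict: "time_s": time; "qpos": joint angles; "joint_vel": joint speeds; "joint_torque": joint torques, N m; "tool_pos": TCP position; "ee_rot": TCP orientation; "force": force on the tool from outside, world axes, zero at the start; "moment": the same for the moment, N m; "gripper_width": finger opening in m; "finger_force": force on a finger pad.
Only numpy, scipy, OpenCV 4.12 (cv2) and the standard library are available. Lean on these libraries where they do the work, as an engineer would, in place of code of your own. Each camera call takes 0.05 s, during which the arm holds its last target. There are 200 camera calls.

### The job

Show a colleague what to fit: point straight down at the front lens of the objective with the green ring, keeping the fingertips about two centimetres above it for two seconds, then in the same way point for two seconds at the open port of the nosepiece, the one without a white plug. Do not bring the fingertips down over, or pass low over, any other objective or port, and finally lift the hand well clear. Touch nothing and leave everything as it stands, the turret unturned: bare lenses and open ports must not get fingerprints.

Things in the scene. Friction and masses are not known exactly. Their poses are not given: they have to be found in the camera images.
- objective_red: microscope objective standing lens up in the black base of its storage case (38 mm across, 9 mm high): metal barrel 28 mm across, red colour ring near the top (37 to 42 mm up), then a metal nose 18 mm across with the glass front lens. Loose, about 0.14 kg. Origin: centre of the underside of the black base; z up; the front lens is the very top, 52 mm above the origin
- objective_yellow: microscope objective standing lens up in the black base of its storage case (38 mm across, 9 mm high): metal barrel 28 mm across, yellow colour ring near the top (37 to 42 mm up), then a metal nose 16 mm across with the glass front lens. Loose, about 0.14 kg. Origin: centre of the underside of the black base; z up; the front lens is the very top, 52 mm above the origin
- objective_green: microscope objective standing lens up in the black base of its storage case (38 mm across, 9 mm high): metal barrel 28 mm across, green colour ring near the top (37 to 42 mm up), then a metal nose 13 mm across with the glass front lens. Loose, about 0.14 kg. Origin: centre of the underside of the black base; z up; the front lens is the very top, 52 mm above the origin
- objective_blue: microscope objective standing lens up in the black base of its storage case (38 mm across, 9 mm high): metal barrel 28 mm across, blue colour ring near the top (37 to 42 mm up), then a metal nose 11 mm across with the glass front lens. Loose, about 0.14 kg. Origin: centre of the underside of the black base; z up; the front lens is the very top, 52 mm above the origin
- nosepiece: nosepiece module lying ports up: metal slide plate 150 mm (its x) by 112 mm with a white front panel at its -x end, and on it a black turret 100 mm across, leaning 12 degrees to +x, that can be turned; five ports in a circle of 68 mm diameter. Top about 75 mm above the bench. Fixed to the bench. Origin: centre of the plate's underside, on the bench
- open_port (a point): centre of the mouth of the one open port of the turret: bright metal collar 31 mm across round a dark bore 25 mm across; the other four ports have white plugs. Level with the collar's rim, 50 to 68 mm above the bench; the bore leans at most 15 degrees from vertical. Neighbouring ports are 40 mm away, centre to centre
- plugged_port1 (a point): centre of the top face of a white plug (28 mm across, standing 3 mm out of its collar, with a 2 mm rib across it) in a closed port of the turret
- plugged_port2 (a point): centre of the top face of a white plug (28 mm across, standing 3 mm out of its collar, with a 2 mm rib across it) in a closed port of the turret
- plugged_port3 (a point): centre of the top face of a white plug (28 mm across, standing 3 mm out of its collar, with a 2 mm rib across it) in a closed port of the turret
- plugged_port4 (a point): centre of the top face of a white plug (28 mm across, standing 3 mm out of its collar, with a 2 mm rib across it) in a closed port of the turret
- mat: dark grey mat 240 mm (its x) by 220 mm, 3 mm thick, fixed to the bench; the four objectives stand on it about 100 mm apart. Origin: centre of its underside
- loose_plug: white plug taken from the open port, lying on the bench on the robot's side of the nosepiece, 28 mm across, 8 mm high. Origin: centre of its underside
- blower: black rubber air blower lying on the bench behind the nosepiece, 52 mm thick, 135 mm long along its x, grey nozzle to its +x. Origin: on the bench below the bulb
- dish: pale frosted, closed culture dish, 59 mm across, 15 mm high, behind the mat. Origin: centre of its underside
- tissue_box: pale blue box of lens tissue, 62 by 80 mm, 28 mm high, with a tissue standing about 10 mm out of its slot, behind the mat. Origin: centre of its underside

How it is judged (in metres and radians):
On the way, in this order (a step that is already met when the one before it is completed fails the run):
1. the fingertips dwell just above the front lens of the green-ringed objective, within about 15 mm sideways and roughly 5 to 40 mm above it (horizontal distance between the grasp point and objective_green below 0.015 m and z of the grasp point in the frame of objective_green between 0.074 and 0.114 m), for 1.5 s.
2. then the fingertips dwell just above the open port, within about 16 mm sideways and roughly 5 to 40 mm above it (horizontal distance between the grasp point and open_port below 0.016 m and distance between the grasp point and open_port between 0.022 and 0.064 m), for 1.5 s.
At the end, for the whole second after the job is handed in: the hand is withdrawn (fingers more than about 8 cm from the open port and from the green-ringed objective); every loose thing is within 5 mm of where it stood and at rest, the objectives upright, the turret not turned (open port within 4 mm of its place) (distance of each of objective_red, objective_yellow, objective_green, objective_blue, loose_plug, blower, dish, tissue_box from where it was at the start of the episode below 0.005 m and distance of open_port from where it was at the start of the episode below 0.004 m and angle between each of objective_red, objective_yellow, objective_green, objective_blue's own z axis and vertical below 0.08 rad and linear speed of each of objective_red, objective_yellow, objective_green, objective_blue, loose_plug, blower, dish, tissue_box below 0.02 m/s and distance between the grasp point and open_port above 0.1 m and distance between the grasp point and objective_green above 0.15 m); the robot touches nothing.
It fails at once if the robot touches an objective, the nosepiece, the mat or another thing lying there (contact force between any of the fingers, the arm and objective_red above 0.2 N or contact force between any of the fingers, the arm and objective_yellow above 0.2 N or contact force between any of the fingers, the arm and objective_green above 0.2 N or contact force between any of the fingers, the arm and objective_blue above 0.2 N or contact force between any of the fingers, the arm and loose_plug above 0.2 N or contact force between any of the fingers, the arm and blower above 0.2 N or contact force between any of the fingers, the arm and dish above 0.2 N or contact force between any of the fingers, the arm and tissue_box above 0.2 N or contact force between any of the fingers, the arm and nosepiece above 0.2 N or contact force between any of the fingers, the arm and mat above 0.2 N).
It fails at once if the fingertips come down over another objective (within 15 mm sideways and about 40 mm above its lens) ((horizontal distance between the grasp point and objective_red below 0.015 m and z of the grasp point in the frame of objective_red between 0.074 and 0.114 m) or (horizontal distance between the grasp point and objective_yellow below 0.015 m and z of the grasp point in the frame of objective_yellow between 0.074 and 0.114 m) or (horizontal distance between the grasp point and objective_blue below 0.015 m and z of the grasp point in the frame of objective_blue between 0.074 and 0.114 m)).
It fails at once if the fingertips come down over a plugged port (within 12 mm sideways and about 35 mm above it) ((horizontal distance between the grasp point and plugged_port1 below 0.012 m and distance between the grasp point and plugged_port1 between 0.022 and 0.055 m) or (horizontal distance between the grasp point and plugged_port2 below 0.012 m and distance between the grasp point and plugged_port2 between 0.022 and 0.055 m) or (horizontal distance between the grasp point and plugged_port3 below 0.012 m and distance between the grasp point and plugged_port3 between 0.022 and 0.055 m) or (horizontal distance between the grasp point and plugged_port4 below 0.012 m and distance between the grasp point and plugged_port4 between 0.022 and 0.055 m)).
It fails at once if an objective is moved, lifted or tipped, or the turret is turned (distance of any of objective_red, objective_yellow, objective_green, objective_blue from where it was at the start of the episode above 0.008 m or angle between any of objective_red, objective_yellow, objective_green, objective_blue's own z axis and vertical above 0.15 rad or distance of open_port from where it was at the start of the episode above 0.006 m).
It also fails if it takes over 48 s, if anything falls off the work surface, if the arm or the gripper's body presses on something with over 40 N, if the wrist force passes 120 N, or if a joint passes its speed limit or range.

## Working session

There is one attempt and no reset: what is moved stays moved. The work goes in short steps, Python scripts to look and compute and a tool call to move; the robot and the scene stay as the last step left them, time stands still between calls to the robot, and variables do not carry over. Pictures are saved under pics/ and viewed, at most 10 in all, crops included, and the job is handed in when it is done.

Besides the shell and the picture viewer there is one more tool, called after "Call:" as name(argument=value, ...) on one line, values as JSON. move_arm: Moves the arm, as the interface text tells. Its arguments: {"type":"object","properties":{"dp":{"type":"array"},"turn":{"type":"array"},"grip":{"type":"array"}},"required":["dp","turn","grip"]}

```bash
mkdir -p pics
cat > h.py <<'E'
import numpy as np, cv2
from rig import robot, imaging, ticket
def grab(n):
    s=robot.state(); im,d=imaging.camera(n); m=imaging.camera_model(n)
    K=np.array([[m['fx'],0,m['cx']],[0,m['fy'],m['cy']],[0,0,1]]); D=np.array(m['distortion'])
    if 'extrinsics' in m: T=np.linalg.inv(np.array(m['extrinsics']))
    else:
        B=np.eye(4);B[:3,:3]=s['ee_rot'];B[:3,3]=s['tool_pos'];T=B@np.array(m['hand_eye'])
    return im,d,K,D,T
def onplane(uv,z,K,D,T):
    p=cv2.undistortPoints(np.array(uv,float).reshape(-1,1,2),K,D)[:,0]
    r=np.c_[p,np.ones(len(p))]@T[:3,:3].T
    return T[:3,3]+r*((z-T[2,3])/r[:,2])[:,None]
def atdepth(uv,d,K,D,T):
    p=cv2.undistortPoints(np.array(uv,float).reshape(-1,1,2),K,D)[:,0]
    return (np.c_[p,np.ones(len(p))]*np.array(d)[:,None])@T[:3,:3].T+T[:3,3]
E
python3 - <<'E'
from h import *
for n in('top','scene'):
    im,d,K,D,T=grab(n); cv2.imwrite(f'pics/{n}.png',im); np.savez(f'{n}.npz',im=im,d=d,K=K,D=D,T=T); print(n,T.round(3))
print(robot.state()['ee_rot'])
E
```

```text
top [[-0.018 -0.984  0.175  0.404]
 [-1.     0.02   0.009 -0.031]
 [-0.012 -0.175 -0.985  1.029]
 [ 0.     0.     0.     1.   ]]
scene [[ 0.244  0.791 -0.561  1.146]
 [ 0.97  -0.191  0.152 -0.204]
 [ 0.014 -0.581 -0.814  0.937]
 [ 0.     0.     0.     1.   ]]
[[ 9.44817053e-01  3.27598351e-01 -2.39280771e-04]
 [ 3.27598411e-01 -9.44816418e-01  1.10386533e-03]
 [ 1.35548061e-04 -1.12133879e-03 -9.99999362e-01]]
```

View pics/top.png

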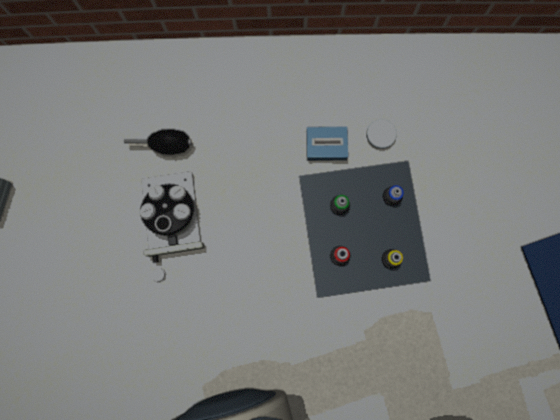

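View pics/scene.png

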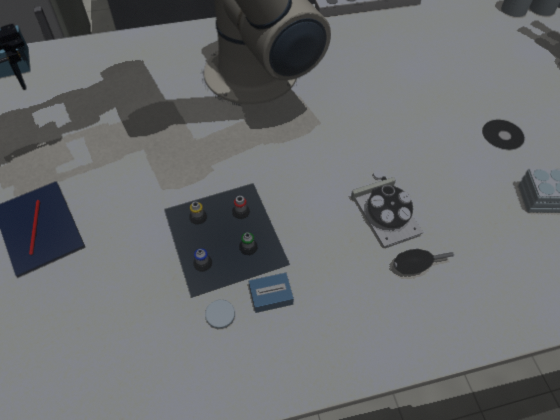

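Top: the green objective is near (341,203) and the open port, with its dark bore, near (162,223). In the scene view they are near (248,240) and (389,189). Next I'll zoom in and compute positions.

Run:
```python
from h import *
t=np.load('top.npz'); a=cv2.resize(t['im'][165:275,130:220],None,fx=5,fy=5,interpolation=2)[:550,:400]
b=cv2.resize(t['im'][180:235,320:400],None,fx=5,fy=5,interpolation=2)
c=np.zeros((600,800,3),np.uint8);c[:a.shape[0],:a.shape[1]]=a[:,:400];c[:275,400:800]=b; 
s=np.load('scene.npz'); e=cv2.resize(s['im'][165:230,350:430],None,fx=5,fy=5,interpolation=2);c[275:600,400:800]=e
cv2.imwrite('pics/crop.png',c)
A=lambda f:(f['K'],f['D'],f['T'])
hsv=cv2.cvtColor(t['im'],cv2.COLOR_BGR2HSV)
for n,lo,hi in(('green',45,85),('blue',105,130),('yellow',22,36),('red',170,180)):
    m=cv2.inRange(hsv,(lo,110,40),(hi,255,255)); m[:,:295]=0;m[:,435:]=0;m[:165]=0;m[300:]=0
    v,u=np.nonzero(m); 
    if len(u): q=[(u.min()+u.max())/2,(v.min()+v.max())/2]; print(n,len(u),q,onplane([q],.043,*A(t)).round(4))
q=[[162.,223.]];print(onplane(q,.055,*A(t)),atdepth(q,[np.median(t['d'][217:230,156:169])],*A(t)))
q=[[389.,189.]];print(onplane(q,.055,*A(s)))
q=[[248.,240.]];print(onplane(q,.043,*A(s)))
```

```text
green 80 [np.float64(341.0), np.float64(201.5)] [[ 0.5851 -0.1273  0.043 ]]
blue 96 [np.float64(396.0), np.float64(192.0)] [[ 0.6011 -0.2316  0.043 ]]
yellow 118 [np.float64(394.5), np.float64(257.5)] [[ 0.4781 -0.2223  0.043 ]]
red 25 [np.float64(341.5), np.float64(253.5)] [[ 0.4876 -0.1248  0.043 ]]
[[0.54917128 0.20594055 0.055     ]] [[0.54837618 0.20464197 0.06033953]]
[[0.53858567 0.21071291 0.055     ]]
[[ 0.58943357 -0.12774326  0.043     ]]
```

View pics/crop.png

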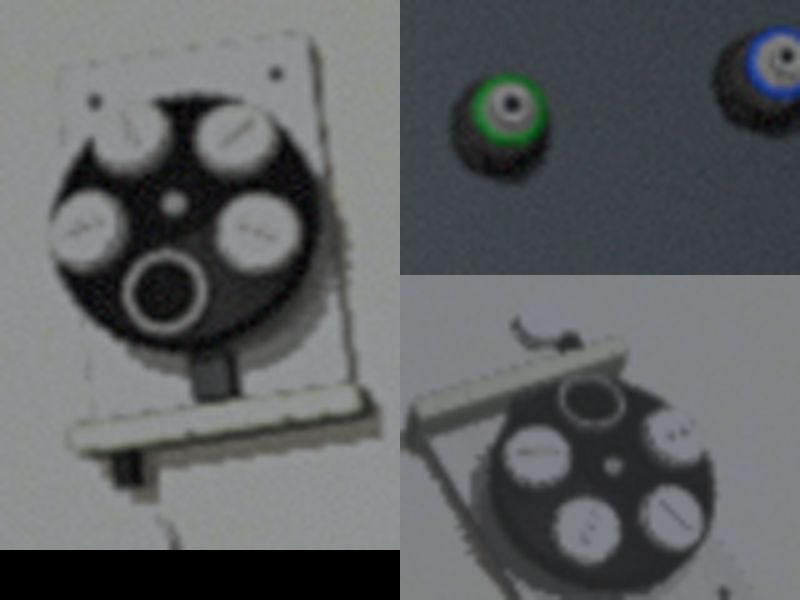

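Crop: green lens at (342.2,200.8) and open port at (163,223.4) in top; open port at (388.2,190) in scene. I'll close the fingers and move high towards the green objective.

Run:
```python
from h import *
t=np.load('top.npz');s=np.load('scene.npz');A=lambda f:(f['K'],f['D'],f['T'])
print(onplane([[342.2,200.8]],.055,*A(t)))
for z in(.05,.055,.06,.065,.07): print(z,onplane([[163,223.4]],z,*A(t)),onplane([[388.2,190]],z,*A(s)))
```

```text
[[ 0.58412175 -0.1284275   0.055     ]]
0.05 [[0.54912833 0.2052594  0.05      ]] [[0.5374371  0.21021189 0.05      ]]
0.055 [[0.54838781 0.20405308 0.055     ]] [[0.5408681  0.20787655 0.055     ]]
0.06 [[0.54764729 0.20284676 0.06      ]] [[0.5442991 0.2055412 0.06     ]]
0.065 [[0.54690677 0.20164044 0.065     ]] [[0.5477301  0.20320585 0.065     ]]
0.07 [[0.54616626 0.20043413 0.07      ]] [[0.5511611 0.2008705 0.07     ]]
```

Call:
move_arm(dp=[[1.5, 2, 0], [3, 3.8, 0], [3, 3.8, 0], [3, 3.8, 0], [3, 3.8, 0], [3, 3.8, 0], [3, 3.8, 0], [3, 3.8, 0], [3, 3.8, 0], [3, 3.8, 0]], turn=[[0, 0, 0], [0, 0, 0], [0, 0, 0], [0, 0, 0], [0, 0, 0], [0, 0, 0], [0, 0, 0], [0, 0, 0], [0, 0, 0], [0, 0, 0]], grip=[0, 0, 0, 0, 0, 0, 0, 0, 0, 0])

```text
time_s: 1.1
tool_pos: [0.4906, -0.2267, 0.2328]
ee_rot: [[0.945, 0.328, -0.0], [0.328, -0.945, 0.0], [-0.0, -0.0, -1.0]]
force: [1.1, -1.1, -0.4]
gripper_width: 0.014
finger_force: 0.0
```

Call:
move_arm(dp=[[3, 3.3, 0], [3, 3.3, 0], [2, 2, 0], [1, 1, 0], [0, 0, 0], [0, 0, 0], [0, 0, 0]], turn=[[0, 0, 0], [0, 0, 0], [0, 0, 0], [0, 0, 0], [0, 0, 0], [0, 0, 0], [0, 0, 0]], grip=[0, 0, 0, 0, 0, 0, 0])

```text
time_s: 1.8
tool_pos: [0.579, -0.1335, 0.2329]
ee_rot: [[0.945, 0.327, -0.001], [0.327, -0.945, -0.0], [-0.001, -0.0, -1.0]]
force: [0.1, 0.4, 0.8]
gripper_width: -0.0001
finger_force: 0.0
```

Run:
```python
from h import *
print(robot.state()['tool_pos'])
im,d,K,D,T=grab('wrist'); cv2.imwrite('pics/w1.png',im); np.savez('w1.npz',im=im,d=d,K=K,D=D,T=T)
hsv=cv2.cvtColor(im,cv2.COLOR_BGR2HSV); m=cv2.inRange(hsv,(45,110,40),(85,255,255))
n,l,st,c=cv2.connectedComponentsWithStats(m); i=1+st[1:,4].argmax(); x,y,w,h,a=st[i]; print(st[i])
print(onplane([[x+w/2,y+h/2]],.043,K,D,T))
```

```text
[ 0.57895712 -0.13346768  0.23286696]
[258 167  30  29 329]
[[ 0.58395296 -0.12973222  0.043     ]]
```

View pics/w1.png

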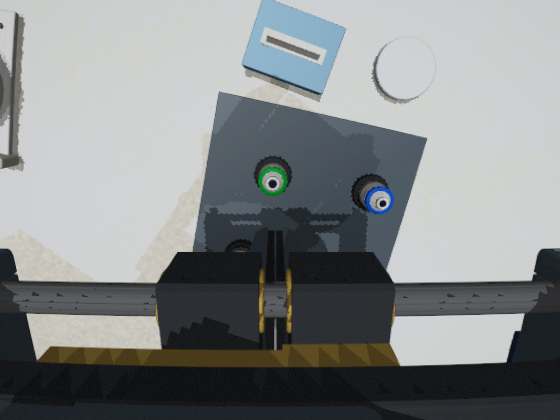

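The wrist view confirms the green ring at (273,181), which puts the objective at (0.584, -0.129). I'll descend to 2 cm above it and dwell.

Call:
move_arm(dp=[[0.5, 0.4, 0], [0, 0, -2], [0, 0, -2.5], [0, 0, -2.5], [0, 0, -2.5], [0, 0, -2], [0, 0, -1.2], [0, 0, -0.9], [0, 0, 0], [0, 0, 0]], turn=[[0, 0, 0], [0, 0, 0], [0, 0, 0], [0, 0, 0], [0, 0, 0], [0, 0, 0], [0, 0, 0], [0, 0, 0], [0, 0, 0], [0, 0, 0]], grip=[0, 0, 0, 0, 0, 0, 0, 0, 0, 0])

```text
time_s: 2.85
tool_pos: [0.5852, -0.1286, 0.0976]
ee_rot: [[0.945, 0.328, 0.001], [0.328, -0.945, -0.0], [0.001, 0.001, -1.0]]
force: [0.1, 0.2, 1.0]
gripper_width: 0.0004
finger_force: 0.0
```

Call:
move_arm(dp=[[0, 0, 0], [0, 0, 0], [0, 0, 0], [0, 0, 0], [0, 0, 0], [0, 0, 0], [0, 0, 0], [0, 0, 0], [0, 0, 0], [0, 0, 0]], turn=[[0, 0, 0], [0, 0, 0], [0, 0, 0], [0, 0, 0], [0, 0, 0], [0, 0, 0], [0, 0, 0], [0, 0, 0], [0, 0, 0], [0, 0, 0]], grip=[0, 0, 0, 0, 0, 0, 0, 0, 0, 0])

```text
time_s: 3.85
tool_pos: [0.5848, -0.1285, 0.0969]
ee_rot: [[0.945, 0.328, 0.0], [0.328, -0.945, 0.0], [0.0, 0.0, -1.0]]
force: [0.1, -0.1, 0.0]
gripper_width: 0.0003
finger_force: 0.0
```

Call:
move_arm(dp=[[0, 0, 0], [0, 0, 0], [0, 0, 0], [0, 0, 0], [0, 0, 0], [0, 0, 0], [0, 0, 0], [0, 0, 0], [0, 0, 0], [0, 0, 0]], turn=[[0, 0, 0], [0, 0, 0], [0, 0, 0], [0, 0, 0], [0, 0, 0], [0, 0, 0], [0, 0, 0], [0, 0, 0], [0, 0, 0], [0, 0, 0]], grip=[0, 0, 0, 0, 0, 0, 0, 0, 0, 0])

```text
time_s: 4.85
tool_pos: [0.5848, -0.1285, 0.0969]
ee_rot: [[0.945, 0.328, 0.0], [0.328, -0.945, 0.0], [0.0, -0.0, -1.0]]
force: [-0.4, -0.3, -0.5]
gripper_width: 0.0001
finger_force: 0.0
```

Run:
```python
from h import *
print(robot.state()['tool_pos'])
im,d,K,D,T=grab('wrist'); cv2.imwrite('pics/w2.png',im)
```

```text
[ 0.58478534 -0.1284898   0.09692679]
```

View pics/w2.png

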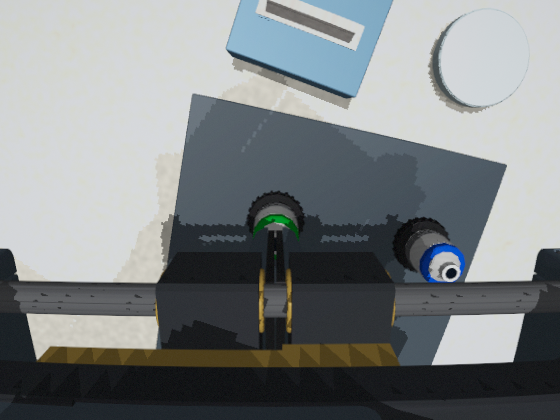

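The tips (275,240) are right in front of the lens at (275,225), so they are aligned with it, and the 2 s dwell is done. Next: lift and go high over to the port.

Call:
move_arm(dp=[[0, 0, 2], [0, 0, 4], [0, 0, 4], [0, 0, 3.6], [0, 2, 0], [-0.4, 4, 0], [-0.6, 4, 0], [-0.6, 4, 0], [-0.6, 4, 0], [-0.6, 4, 0]], turn=[[0, 0, 0], [0, 0, 0], [0, 0, 0], [0, 0, 0], [0, 0, 0], [0, 0, 0], [0, 0, 0], [0, 0, 0], [0, 0, 0], [0, 0, 0]], grip=[0, 0, 0, 0, 0, 0, 0, 0, 0, 0])

```text
time_s: 5.9
tool_pos: [0.5563, 0.093, 0.233]
ee_rot: [[0.945, 0.327, 0.0], [0.327, -0.945, 0.0], [0.0, 0.0, -1.0]]
force: [-0.1, -0.3, -0.2]
gripper_width: 0.0001
finger_force: 0.0
```

Call:
move_arm(dp=[[-0.5, 4, 0], [-0.5, 4, 0], [0, 2, 0], [0, 1, 0], [0, 0, 0], [0, 0, 0], [0, 0, 0]], turn=[[0, 0, 0], [0, 0, 0], [0, 0, 0], [0, 0, 0], [0, 0, 0], [0, 0, 0], [0, 0, 0]], grip=[0, 0, 0, 0, 0, 0, 0])

```text
time_s: 6.6
tool_pos: [0.547, 0.2003, 0.2329]
ee_rot: [[0.945, 0.326, -0.0], [0.326, -0.945, -0.0], [-0.0, 0.0, -1.0]]
force: [0.6, -0.1, -0.0]
gripper_width: 0.0005
finger_force: 0.0
```

Run:
```python
from h import *
print(robot.state()['tool_pos'])
im,d,K,D,T=grab('wrist'); cv2.imwrite('pics/w3.png',im); np.savez('w3.npz',im=im,d=d,K=K,D=D,T=T)
```

```text
[0.54697904 0.20028001 0.23292786]
```

View pics/w3.png

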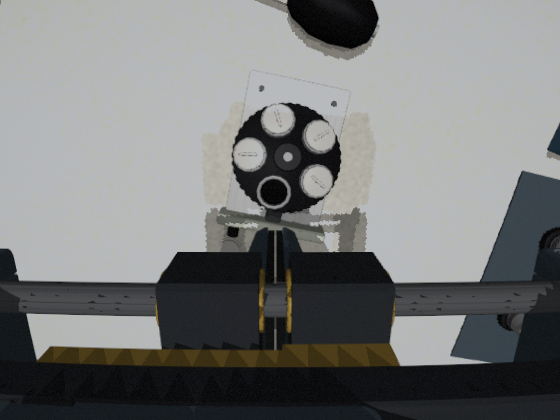

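The open port is at (274,192), in front of the fingertips. The plugs are at (279,120), (319,136), (249,155) and (317,181).

Run:
```python
from h import *
f=np.load('w3.npz');A=(f['K'],f['D'],f['T'])
for z in(.055,.06,.065,.07): print(z,onplane([[274,192.5]],z,*A))
# collar ring depth
vv,uu=np.mgrid[175:210,256:294]; r=np.hypot(uu-274,vv-192.5); m=(r>13.5)&(r<16.5)&(f['d'][175:210,256:294]>0)
P=atdepth(np.c_[uu[m],vv[m]],f['d'][175:210,256:294][m],*A); print(np.median(P,0),np.percentile(P[:,2],[10,50,90]))
q=[[279,120],[319,136],[249,155],[317,181]]; print(atdepth(q,[f['d'][v,u] for u,v in q],*A).round(3))
P=atdepth([[235+i,222] for i in range(0,1)],[f['d'][222,235]],*A);print(P)
```

```text
0.055 [[0.54483222 0.20044939 0.055     ]]
0.06 [[0.54590699 0.20080671 0.06      ]]
0.065 [[0.54698175 0.20116403 0.065     ]]
0.07 [[0.54805652 0.20152134 0.07      ]]
[0.54659115 0.20117875 0.06532335] [0.05954133 0.06532335 0.06630384]
[[0.608 0.218 0.058]
 [0.607 0.18  0.059]
 [0.571 0.233 0.062]
 [0.57  0.169 0.068]]
[[0.6158481  0.22405951 0.38537837]]
```

Port at (0.547, 0.201, 0.065), and the hand is already above it. Descend 12.8 cm and dwell.

Call:
move_arm(dp=[[0, 0.1, -1.5], [0, 0, -2.5], [0, 0, -2.5], [0, 0, -2.5], [0, 0, -2], [0, 0, -1.2], [0, 0, -0.6], [0, 0, 0], [0, 0, 0], [0, 0, 0]], turn=[[0, 0, 0], [0, 0, 0], [0, 0, 0], [0, 0, 0], [0, 0, 0], [0, 0, 0], [0, 0, 0], [0, 0, 0], [0, 0, 0], [0, 0, 0]], grip=[0, 0, 0, 0, 0, 0, 0, 0, 0, 0])

```text
time_s: 7.65
tool_pos: [0.5473, 0.2026, 0.1058]
ee_rot: [[0.945, 0.328, 0.001], [0.328, -0.945, 0.0], [0.001, 0.0, -1.0]]
force: [0.3, 0.3, -0.2]
gripper_width: -0.0
finger_force: 0.0
```

Call:
move_arm(dp=[[0, 0, 0], [0, 0, 0], [0, 0, 0], [0, 0, 0], [0, 0, 0], [0, 0, 0], [0, 0, 0], [0, 0, 0], [0, 0, 0], [0, 0, 0]], turn=[[0, 0, 0], [0, 0, 0], [0, 0, 0], [0, 0, 0], [0, 0, 0], [0, 0, 0], [0, 0, 0], [0, 0, 0], [0, 0, 0], [0, 0, 0]], grip=[0, 0, 0, 0, 0, 0, 0, 0, 0, 0])

```text
time_s: 8.65
tool_pos: [0.5468, 0.2025, 0.1049]
ee_rot: [[0.945, 0.328, 0.0], [0.328, -0.945, 0.0], [0.0, 0.0, -1.0]]
force: [0.4, 0.3, -0.7]
gripper_width: 0.0004
finger_force: 0.0
```

Call:
move_arm(dp=[[0, 0, 0], [0, 0, 0], [0, 0, 0], [0, 0, 0], [0, 0, 0], [0, 0, 0], [0, 0, 0], [0, 0, 0], [0, 0, 0], [0, 0, 0]], turn=[[0, 0, 0], [0, 0, 0], [0, 0, 0], [0, 0, 0], [0, 0, 0], [0, 0, 0], [0, 0, 0], [0, 0, 0], [0, 0, 0], [0, 0, 0]], grip=[0, 0, 0, 0, 0, 0, 0, 0, 0, 0])

```text
time_s: 9.65
tool_pos: [0.5468, 0.2025, 0.1049]
ee_rot: [[0.945, 0.328, 0.0], [0.328, -0.945, 0.0], [0.0, -0.0, -1.0]]
force: [-0.5, -0.0, 0.6]
gripper_width: 0.0005
finger_force: 0.0
```

Run:
```python
from h import *
print(robot.state()['tool_pos'])
im,d,K,D,T=grab('wrist'); cv2.imwrite('pics/w4.png',im)
```

```text
[0.54677722 0.20249717 0.10493212]
```

View pics/w4.png

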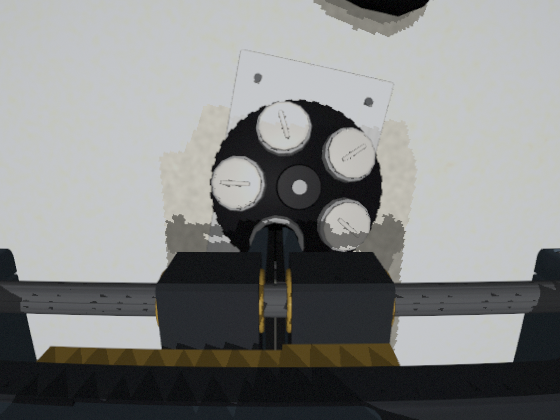

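The tips cover the open port at (276,235) and are centred on it sideways; the dwell is done. Lifting clear.

Call:
move_arm(dp=[[0, 0, 1.5], [0, 0, 3], [0, 0, 4], [0, 0, 4], [0, 0, 4], [0, 0, 2.5], [0, 0, 1], [0, 0, 0], [0, 0, 0], [0, 0, 0]], turn=[[0, 0, 0], [0, 0, 0], [0, 0, 0], [0, 0, 0], [0, 0, 0], [0, 0, 0], [0, 0, 0], [0, 0, 0], [0, 0, 0], [0, 0, 0]], grip=[0, 0, 0, 0, 0, 0, 0, 0, 0, 0])

```text
time_s: 10.7
tool_pos: [0.5461, 0.2023, 0.3032]
ee_rot: [[0.945, 0.328, -0.003], [0.328, -0.945, -0.001], [-0.003, -0.0, -1.0]]
force: [-0.5, 0.7, 0.2]
gripper_width: 0.0005
finger_force: 0.0
```

```bash
python3 -c "
from h import *
print(robot.state()['tool_pos'],ticket.hand_in())"
```

```text
the job is handed in; nothing more can be done
[0.54611679 0.20232219 0.30317787] None
```

I pointed at the green-ringed objective and then at the open port for about two seconds each, with the fingertips about 2 cm above each and no contact felt; I then lifted the hand about 24 cm above the port and handed the job in at about 11 s (no verdict was returned).

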